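# Make up the job tray for the round spectacles

### The job

Make up the job tray for the round-rimmed spectacles: lay the folded round frame, rims up, in the long bay, one of its two finished round lenses flat in each of the two lens compartments, and the little box of hinge screws flat in the narrow compartment between them. Set the lenses down gently, curved side up, and never drop them. The rectangular frame, the rectangular lens, the big uncut lens and the eye loupe are not part of this job: leave them as they lie.

Things in the scene. Friction and masses are not known exactly. Their poses are not given: they have to be found in the camera images.
- job_tray: Light grey open job tray, loose, 0.4 kg, any yaw: 202 (x) by 179 (y) by 22.5 mm high. Origin: centre of its underside. Floor, walls 3 mm thick, dividers 18 mm high. In its frame, inner sizes: frame bay 196 (x) by 66 (y), centre x 0, y +53.5; two lens compartments 76 (x) by 104 (y), centres x +60 and -60, y -34.5; between them the narrow screw compartment 38 (x) by 104 (y), centre x 0, y -34.5 mm.
- round_frame_center (a point): Folded brown spectacle frame, two ROUND empty rims, rims up: 136 (x, rim to rim) by 50 (y) by 24 mm high, 30 g. Point: mid bridge, 12 mm up. Rims: rings 44 mm inner, 50 mm outer diameter at x +-33, y 0, from 18.5 to 24 mm above its underside; temples lower (under 10 mm inside the rims). Pinch the bridge with a finger in each rim, closing along x on the inner rim sides: 22 mm apart, 26 for 19 mm pads.
- lens_a_center (a point): Finished ROUND grey-tinted lens lying curved side up: a disc of 44 mm diameter, edge 6 mm thick, 8 mm in the middle, about 16 g; belongs to this job. The point is on its axis, 3 mm above its underside (half-way up the edge); z up.
- lens_b_center (a point): The second finished ROUND grey-tinted lens, the same as the first: 44 mm diameter, edge 6 mm thick, 8 mm in the middle, about 16 g; either lens may go in either lens compartment. The point is on its axis, 3 mm above its underside; z up.
- screw_box_center (a point): Small closed clear box with a white bottom holding hinge screws: 40 (x) by 22 (y) by 14 mm high, 20 g; belongs to this job. The point is its centre, 7 mm above its underside; x along its length, z up.
- square_frame_center (a point): Folded tortoise-brown spectacle frame with two RECTANGULAR empty rims (each 56 by 38 mm), otherwise like the round one, 24 mm high, about 136 mm (x) by 38 mm (y). Another job's: leave it. The point is at its middle, 12 mm up.
- lens_square_center (a point): RECTANGULAR grey-tinted lens, 49 (x) by 31 (y) by 6 mm. Another job's: leave it. The point is at its middle, 3 mm up.
- lens_uncut_center (a point): Big uncut round grey-tinted lens, 65 mm diameter, edge 6 mm, 9 mm in the middle. Not for this job: leave it. The point is on its axis, 3 mm up.
- loupe_center (a point): Eye loupe, a turned dark wooden cup standing upright, foot 36 mm diameter, 34 mm high. Bystander: leave it. The point is on its axis, 17 mm up.
Things that resemble listed ones, but are neither listed nor needed, are in the scene too. Leave any brown or turquoise look-alike of the part that bears lens_b_center alone. Leave any blue or purple look-alike of the part that bears lens_a_center alone.

How it is judged:
By the outcome, as a careful person would: the job done as asked, in the order asked, and still so for the second after the job is handed in, with the robot touching nothing.
It also fails if it takes over 115 s, if anything falls off the work surface, if the arm or the gripper's body presses on something with over 40 N, if the wrist force passes 120 N, or if a joint passes its speed limit or range.

### The arm

A 6-joint arm with a two-finger parallel gripper is mounted at the origin on the work surface. World frame = base frame: x ahead of the robot, y to its left, z up, the work surface at z = 0. Lengths are in mm, angles in rad, forces in N, time in s.
With the tool pointing down it reaches from about 325 to 875 mm from the base axis. Payload 4.4 kg.
Tool frame: the origin (TCP) lies on the centre line of the jaws, within the pads' length; the fingertips stand ahead of it and the grasp point (between the pads) lies 6 mm ahead of it (ctrl.tcp_to_tips is the z of the fingertips in the tool frame, in mm); z points along the fingers, y is the direction in which the jaws open and shut (so a half turn about z gives the same grasp; the last joint's range is limited). The gripper opens to 85 mm and grips with 20 to 120 N. Pads are 22 mm wide; open, the fingers measure 114 mm over their backs; the gripper's body (76 mm by 85 mm) begins 54 mm behind the grasp point. The pads swing forward as they close: fully open they stand 13 mm farther back than shut.
Start: joints at [-1.458, 0.207, 1.542, -0, 1.393, -0.15], TCP at [149.919, -555.114, 256.282] pointing down, gripper open.
Joint ranges: [-2.73, 2.73], [-0.86, 2.22], [0.23, 2.46], [-1.11, 4.25], [0.08, 2.63], [-2.82, 2.82]. Speed limits (rad/s): [2.79, 2.79, 3.14, 3.14, 3.14, 3.14].

### API

Orientations are given as a 3x3 rotation matrix whose columns are the frame's x, y, z axes.
In Python, from plant import ctrl, sensors, optics gives the robot as it stands. Calls block until the motion is done:
- ctrl.move_ptp(position, orientation): joint-space move of the TCP to a pose.
- ctrl.move_l(position, rot=None, vel=150, threshold=None): straight line of the TCP; rot=None keeps the orientation; vel is the mean speed in mm/s. With threshold (N) it stops when the force on the tool has changed by that much, and returns True; else False.
- ctrl.set_joints(angles): joint-space move.
- ctrl.gripper_to(opening, force=None): finger opening in mm; force is the grip in N (None keeps the last); returns when the fingers have stopped.
- ctrl.hold(seconds).
- ctrl.solve_ik(position, orientation): joint angles nearest the present ones, or None.
- sensors.read_state(): the state.
- optics.grab_frame(name): name is "scene" or "top"; returns (picture, depth): 384x512x3 uint8, red, green, blue; 384x512 float32, mm along the optical axis (not along the pixel's ray), 0 where there is no reading.
- optics.camera_params(name): a dict with "mtx" (3x3 intrinsics, pixels), "k1" (the pictures are not rectified: a ray, as slopes to the right and down, at radius r is drawn at 1 + k1 r^2 times it, then the intrinsics apply), "R" (3x3) and "t" (3): a world point X has camera coordinates R X + t. Camera axes: x right, y down, z forward; pixel columns grow to the right and rows downward; lengths in mm; the calibration is good to about 2 mm. A picture is of the moment at which its call begins. camera_params takes no time and is no camera call.
A pose or a line that the arm cannot do raises ctrl.MotionError and nothing moves.
- ctrl.finish_job(): hands the job in, once; it reports no verdict.
The state is a dict: "t": time; "q": joint angles; "qvel": joint speeds; "tau": joint torques, N m; "eef_pos": TCP position; "eef_rot": TCP orientation; "force": force on the tool from outside, world axes, zero at the start; "wrist_torque": the same for the moment, N m; "grip_width": finger opening in mm.
Only numpy, scipy, OpenCV 4.12 (cv2) and the standard library are available. Lean on these libraries where they do the work, as an engineer would, in place of code of your own. Each camera call takes 0.05 s, during which the arm holds its last target. There are 200 camera calls.

## Working session

There is one attempt and no reset: what is moved stays moved. The work goes in short steps, each a Python script; the robot and the scene stay as the last script left them, time stands still between calls to the robot, and variables do not carry over. Pictures are saved under pics/ and viewed, on a budget of 14 in all, crops included, one or two more only if the job needs it, and the job is handed in when it is done.

```bash
ls; mkdir -p pics
python3 - <<'E'
from plant import ctrl,sensors,optics
import cv2,numpy as np
for n in("top","scene"):
    p,d=optics.grab_frame(n); np.savez(f"pics/{n}0.npz",p=p,d=d)
    cv2.imwrite(f"pics/{n}0.png",cv2.resize(p[:,:,::-1],(800,600),interpolation=cv2.INTER_CUBIC))
    c=optics.camera_params(n); print(n,c,(d>0).mean())
print(ctrl.tcp_to_tips,sensors.read_state())
E
```

```text
pics
top {'mtx': array([[367.81652607,   0.        , 257.52342944],
       [  0.        , 367.81652607, 193.48011666],
       [  0.        ,   0.        ,   1.        ]]), 'k1': -0.01184083768645055, 'R': array([[ 0.00595197, -0.99996794, -0.00535668],
       [-0.99636793, -0.00547534, -0.08497627],
       [ 0.08494421,  0.005843  , -0.99636858]]), 't': array([  32.57512252,  573.47196024, 1015.75191164])} 0.9959004720052084
scene {'mtx': array([[466.10549142,   0.        , 260.89088163],
       [  0.        , 466.10549142, 195.07875359],
       [  0.        ,   0.        ,   1.        ]]), 'k1': -0.009253816361566091, 'R': array([[ 0.53677113,  0.84357982,  0.01580615],
       [ 0.53302937, -0.3245266 , -0.78138478],
       [-0.65403092,  0.42784993, -0.62384933]]), 't': array([-337.45337782, -256.98079152, 1551.8230684 ])} 0.9960835774739584
25.0 {'t': 0.1, 'q': array([-1.45748064e+00,  2.07370411e-01,  1.54283824e+00, -2.98196954e-06,
        1.39349878e+00, -1.50474961e-01]), 'qvel': array([ 0.00027795, -0.00150359, -0.00507805,  0.0020714 , -0.00016393,
        0.00077792]), 'tau': array([-6.87330412e-04, -3.84096050e+01, -2.92549020e+01, -1.17033960e-04,
        4.90062244e-03,  1.17307252e-05]), 'eef_pos': array([ 149.855225  , -554.46320426,  255.20871616]), 'eef_rot': array([[ 9.65408436e-01,  2.60742196e-01, -2.42040984e-04],
       [ 2.60742119e-01, -9.65406201e-01,  2.10087960e-03],
       [ 3.14120093e-04, -2.09131717e-03, -9.99997764e-01]]), 'force': array([ 0.13995149, -0.12699495,  0.01811441]), 'wrist_torque': array([0.01129089, 0.07294083, 0.0034282 ]), 'grip_width': 85.25029966384113}
```

View pics/top0.png

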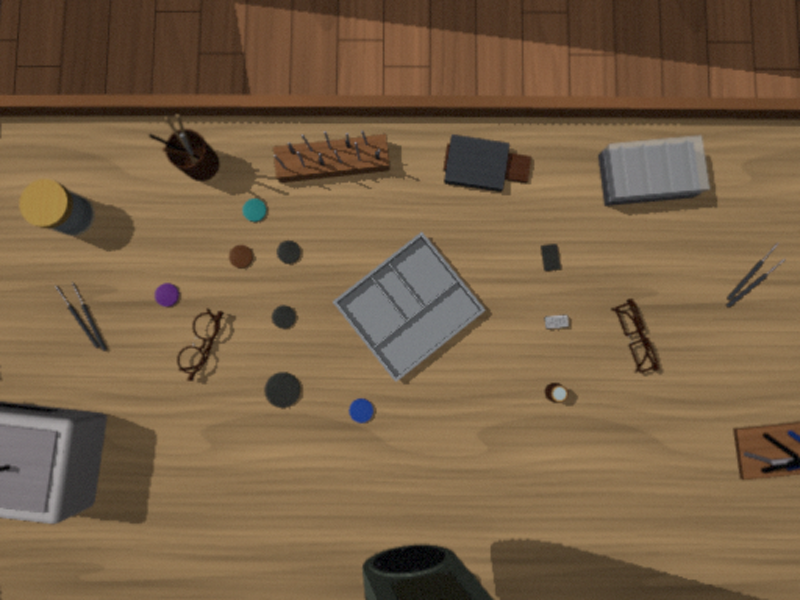

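View pics/scene0.png

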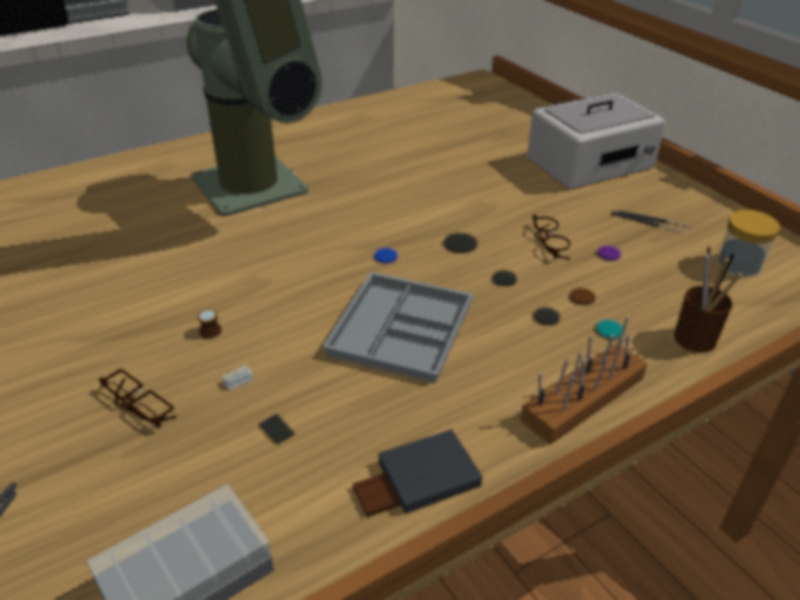

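Top view, in the 800×600 picture:
- **Grey round lenses:** (288,252) and (284,317). They could be confused with the uncut lens (283,390), which is bigger, and the rectangular lens (551,257). The coloured look-alikes are turquoise (255,210), brown (241,257), purple (167,295) and blue (361,411).
- **Round frame:** (203,343). The rectangular frame at (636,337) could be confused with it.
- **Screw box:** (557,322), white. The loupe (557,393) has a white top.
- **Tray:** (410,307), with the long bay at lower right.

Next is one close crop plus measurements.

```bash
cat > h.py <<'E'
import numpy as np,cv2
from plant import ctrl,sensors,optics
def ray(n,uv,z):
    c=optics.camera_params(n);K=c["mtx"]
    d=cv2.undistortPoints(np.array(uv,float).reshape(-1,1,2),K,np.array([c["k1"],0,0,0]))[:,0]
    # opencv model: x_d = x(1+k1 r^2), same as given
    D=np.c_[d,np.ones(len(d))]@c["R"]; o=-c["R"].T@c["t"]
    return o+D*((z-o[2])/D[:,2])[:,None]
def proj(n,X):
    c=optics.camera_params(n)
    return cv2.projectPoints(np.array(X,float).reshape(-1,1,3),cv2.Rodrigues(c["R"])[0],c["t"],c["mtx"],np.array([c["k1"],0,0,0]))[0][:,0]
def down(yaw): # jaw axis (tool y) at angle yaw in world
    y=np.array([np.cos(yaw),np.sin(yaw),0]);z=np.array([0,0,-1.]);return np.c_[np.cross(y,z),y,z]
E
python3 - <<'E'
from h import *
T=np.load("pics/top0.npz")["p"];S=np.load("pics/scene0.npz")["p"]
print("scale",.64)
for nm,(u,v),z in [("a",(288,252),3),("b",(284,317),3),("uncut",(283,390),3),("box",(557,322),7),("frame",(203,343),21),("tray",(410,307),20)]:
    X=ray("top",[(u*.64,v*.64)],z); print(nm,X.round(0),proj("scene",X).round(1))
# dark-lens blobs & white box in both views
for n,I,thr in(("top",T,1),("scene",S,1)):
    hsv=cv2.cvtColor(I,cv2.COLOR_RGB2HSV)
    for nm,m in(("dark",((hsv[...,2]<75)&(hsv[...,1]<110))),("light",((hsv[...,2]>120)&(hsv[...,1]<60)))):
        k,l,st,ce=cv2.connectedComponentsWithStats(m.astype(np.uint8))
        for i in range(1,k):
            if 30<st[i,4]<900: 
                c=cv2.findContours((l==i).astype(np.uint8),0,1)[0][0]; r=cv2.minAreaRect(c)
                print(n,nm,ce[i].round(1),st[i,2:5],np.round(r[1],1),round(r[2],1),ray(n,[ce[i]],6)[0].round(1)[:2])
def crop(I,c,h,s):
    x,y=map(int,c);return cv2.resize(I[y-h:y+h,x-h:x+h],(s,s),interpolation=cv2.INTER_CUBIC)[:,:,::-1]
a=np.hstack([crop(T,(.64*203,.64*343),32,400),crop(T,(.64*265,.64*285),32,400)])
b=np.hstack([crop(T,(.64*557,.64*330),16,200),crop(T,(.64*410,.64*307),52,200),crop(S,(.64*550,.64*237),24,200),crop(S,(.64*525,.64*300),24,200)])
cv2.imwrite("pics/crop1.png",np.vstack([a,b]))
E
```

```text
scale 0.64
a [[668. 250.   3.]] [[349.5 201.1]]
b [[547. 254.   3.]] [[322. 177.]]
uncut [[413. 253.   3.]] [[293.8 154.4]]
box [[ 540. -248.    7.]] [[151.1 240.4]]
frame [[498. 397.  21.]] [[350. 149.]]
tray [[565.  22.  20.]] [[254.9 203.6]]
top dark [118.8  91.3] [11 16 68] [17.1  5.1] 59.0 [876.3 448.8]
top dark [408.4 122.9] [ 66  34 355] [69.3 30.1] 21.2 [ 784.6 -404.4]
top dark [ 49.5 138.4] [ 27  28 377] [21.1 25.4] 24.4 [733.9 647.8]
top dark [184.7 161.1] [ 15  15 170] [14.1 13.4] 45.0 [668.  248.1]
top dark [352.1 164.5] [ 13  18 170] [16.3 10.3] 81.9 [ 660.5 -237.5]
top dark [476.9 182.4] [ 26  30 178] [ 9.9 35.4] 45.0 [ 610.5 -597.7]
top dark [ 57.  209.2] [ 25  29 196] [36.6 10.3] 56.3 [526.2 614.5]
top dark [181.5 202.5] [ 15  14 168] [13. 14.] 90.0 [547.5 254.4]
top dark [180.8 249.2] [ 23  22 390] [21. 22.] 90.0 [414.4 253.5]
top dark [497.8 295.3] [ 35  12 107] [11. 34.] 90.0 [ 290.6 -643.2]
top light [272.1 175.5] [ 37  37 716] [31.5 23.7] 51.3 [627.4  -6. ]
top light [256.3 188.1] [ 29  32 334] [31.2 14.2] 52.1 [590.4  39.6]
top light [240.2 200.5] [ 37  40 737] 
[... 1064 characters left out ...]
rk [176.5 274.3] [ 21  18 206] [17.9 12.3] 48.4 [ 666.4 -240.8]
scene dark [  3.9 317.9] [10 19 95] [ 6.8 19.8] 36.9 [ 593.2 -576.6]
scene dark [154.7 372.2] [ 42  25 289] [ 6.8 47. ] 58.0 [ 857.6 -370. ]
scene light [261.5  20.2] [ 28  52 490] [51.1 26.7] 88.5 [-648.1  815.8]
scene light [234.6 205.2] [ 40  43 812] [18.7 50.1] 31.0 [529.3 -16.7]
scene light [274.3 197.3] [ 35  16 356] [33.  11.4] 12.5 [555.6  88. ]
scene light [132.  201.1] [ 9  7 51] [6. 8.] 90.0 [ 377.5 -234.3]
scene light [267.8 211.1] [ 32  11 105] [32.   3.2] 13.0 [593.1  43.2]
scene light [260.  226.2] [ 38  20 478] [35.8 14.1] 13.2 [630.4  -3.9]
scene light [152.5 241. ] [ 19  14 153] [ 9.8 17. ] 63.4 [ 542.6 -245.4]
```

View pics/crop1.png

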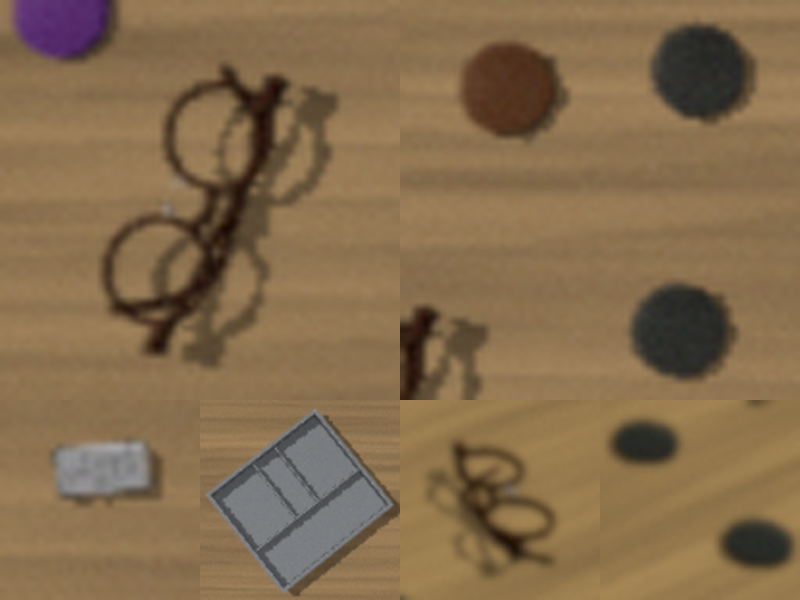

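Run:
```python
from h import *
T=np.load("pics/top0.npz")["p"];S=np.load("pics/scene0.npz")["p"]
c=optics.camera_params("top");print("cam",-c["R"].T@c["t"])
for n,r in(("top",[(97+218/6.25-.42,187+135/6.25-.42),(97+160/6.25-.42,187+268/6.25-.42)]),("scene",[(350.4,142.7),(356.4,154.9)])):
    X=ray(n,r,21);print(n,X.round(1),"mid",X.mean(0).round(1),np.linalg.norm(X[0]-X[1]))
hsv=cv2.cvtColor(T,cv2.COLOR_RGB2HSV)
m=((hsv[...,1]<75)).astype(np.uint8);m[:140]=0;m[250:]=0;m[:,:205]=0;m[:,320:]=0
m=cv2.morphologyEx(m,cv2.MORPH_CLOSE,np.ones((3,3)))
k,l,st,ce=cv2.connectedComponentsWithStats(m);i=1+st[1:,4].argmax()
cn=cv2.findContours((l==i).astype(np.uint8),0,1)[0][0]
W=ray("top",cn[:,0],22.5)[:,:2].astype(np.float32); r=cv2.minAreaRect(W);print(r,cv2.boxPoints(r).round(1))
m=(hsv[195:217,340:372,2]>110)&(hsv[195:217,340:372,1]<70)
v,u=np.nonzero(m);W=ray("top",np.c_[u+340,v+195],14)[:,:2].astype(np.float32);print("box",cv2.minAreaRect(W),W.mean(0)); q=np.linalg.eigh(np.cov(W.T));print(q)
hs=cv2.cvtColor(S,cv2.COLOR_RGB2HSV)[228:254,135:170]
v,u=np.nonzero((hs[...,2]>110)&(hs[...,1]<70));W=ray("scene",np.c_[u+135,v+228],7)[:,:2].astype(np.float32);print("box sc",cv2.minAreaRect(W))
# scene tray
hs=cv2.cvtColor(S,cv2.COLOR_RGB2HSV);m=(hs[...,1]<75).astype(np.uint8);m[:170]=0;m[248:]=0;m[:,:200]=0;m[:,310:]=0
k,l,st,ce=cv2.connectedComponentsWithStats(m);i=1+st[1:,4].argmax()
cn=cv2.findContours((l==i).astype(np.uint8),0,1)[0][0]
print(cv2.approxPolyDP(cv2.convexHull(cn),3,True)[:,0].tolist())
```

```text
cam [ 484.9129361    29.77899785 1060.96928772]
top [[529.8 393.3  21. ]
 [469.5 417.6  21. ]] mid [499.6 405.4  21. ] 64.97056672872344
scene [[471.6 420.7  21. ]
 [531.5 391.6  21. ]] mid [501.6 406.2  21. ] 66.61096372566136
((568.1549072265625, 25.296142578125), (186.91786193847656, 209.9741973876953), 38.80482482910156) [[ 429.5   48.5]
 [ 561.1 -115.1]
 [ 706.8    2. ]
 [ 575.2  165.7]]
box ((541.7386474609375, -244.0841064453125), (22.355003356933594, 43.225040435791016), 6.020479202270508) [ 541.9776  -244.49243]
EighResult(eigenvalues=array([ 41.83273666, 153.40630526]), eigenvectors=array([[-0.99365879, -0.11243754],
       [-0.11243754,  0.99365879]]))
box sc ((543.5079956054688, -246.5574951171875), (34.72408676147461, 41.93936538696289), 1.2069714069366455)
[[237, 174], [302, 188], [277, 244], [209, 227], [208, 217]]
```

Run:
```python
from h import *
T=np.load("pics/top0.npz");D=T["d"];T=T["p"]
X=ray("scene",[(237,174),(302,188),(277,244),(208.5,217)],22.5)[:,:2];print(X.round(1),X.mean(0),np.linalg.norm(X-np.roll(X,1,0),axis=1))
# tray top/wall map from depth, top camera: points with z>12 near tray
c=optics.camera_params("top");K=c["mtx"]
v,u=np.mgrid[140:250,200:325];d=D[140:250,200:325]
n=cv2.undistortPoints(np.c_[u.ravel(),v.ravel()].astype(float).reshape(-1,1,2),K,np.array([c["k1"],0,0,0]))[:,0]
P=(np.c_[n,np.ones(len(n))]*d.reshape(-1,1)-c["t"])@c["R"]
a=np.radians(128.7);ex=np.array([np.cos(a),np.sin(a)]);ey=np.array([-ex[1],ex[0]])
q=P[:,:2]-[566,22]; x=q@ex;y=q@ey;z=P[:,2]
def prof(s,w,lab):
    b=np.arange(-118,119,2.5);print(lab,[(int(k),round(float(np.percentile(z[w&(abs(s-k)<1.3)],75)),0)) for k in b if (w&(abs(s-k)<1.3)).sum()>3 and np.percentile(z[w&(abs(s-k)<1.3)],75)>7])
prof(x,(abs(y)<70),"x");prof(y,(abs(x)>30)&(abs(x)<90),"y")
print(np.percentile(z,[5,50,95]))
I=cv2.resize(T[140:250,200:325],None,fx=5,fy=5,interpolation=cv2.INTER_CUBIC)[:,:,::-1].copy()
for c0,col in(((566,22),(0,0,255)),((564,18.5),(0,255,0))):
    pts=[np.array(c0)+i*101*ex+j*89.5*ey for i,j in((1,1),(1,-1),(-1,-1),(-1,1))]
    uv=proj("top",np.c_[pts,[22.5]*4]);uv=((uv-[200,140]+.5)*5).astype(int);cv2.polylines(I,[uv],True,col,1)
cv2.imwrite("pics/tray.png",I)
```

```text
[[ 434.8   45.6]
 [ 577.8  160.4]
 [ 716.7  -12.9]
 [ 552.4 -102.8]] [570.43630656  22.57724652] [189.33412633 183.35513635 222.11313453 187.29892131]
x [(-103, 23.0), (-100, 24.0), (-98, 23.0), (-95, 17.0), (-20, 17.0), (-18, 17.0), (22, 18.0), (57, 1061.0), (99, 22.0), (102, 23.0), (104, 23.0)]
y [(-95, 24.0), (-93, 24.0), (-90, 21.0), (14, 18.0), (17, 17.0), (59, 1061.0), (82, 18.0), (84, 23.0), (87, 23.0)]
[-3.00173523  0.8176295  18.03955409]
```

View pics/tray.png

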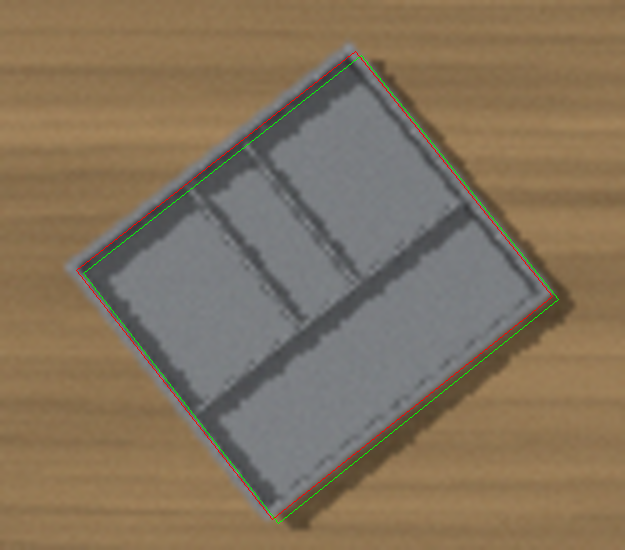

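```bash
cat >> h.py <<'E'
def pick_R(p,yaw):
    best=None
    for y in(yaw,yaw+np.pi):
        q=ctrl.solve_ik(np.array(p,float),down(y))
        if q is not None and(best is None or abs(q[5])<best[0]):best=(abs(q[5]),down(y))
    return best[1]
def go(p,yaw):
    R=pick_R(p,yaw);ctrl.move_ptp(np.array(p,float),R);return R
def st(l=""):
    s=sensors.read_state();print(l,"t%.1f"%s["t"],s["eef_pos"].round(1),s["force"].round(1),"w%.1f"%s["grip_width"])
    return s
TC=np.array([568.8,24.5]);TY=np.radians(128.7)
def tray(x,y):
    c,s=np.cos(TY),np.sin(TY);return TC+[c*x-s*y,s*x+c*y]
E
python3 - <<'E'
from h import *
ctrl.gripper_to(44,20)
go((480,315,60),np.radians(-23.8));st("above");print(ctrl.tcp_to_tips)
print(ctrl.move_l((480,315,15),vel=60,threshold=4));st("touch")
s=sensors.read_state();ctrl.move_l((480,315,s["eef_pos"][2]+25))
ctrl.gripper_to(28);print(ctrl.move_l((480,315,15),vel=40,threshold=4));st("touch28")
ctrl.move_l((480,315,90))
go((500.3,405.7,90),np.radians(-23.8));ctrl.gripper_to(44);st()
a=[]
for n in("top","scene"):
    p,d=optics.grab_frame(n);u,v=proj(n,[(500,406,30)])[0].astype(int)
    a.append(cv2.resize(p[v-45:v+45,u-45:u+45],(400,400),interpolation=cv2.INTER_CUBIC))
cv2.imwrite("pics/abv.png",np.hstack(a)[:,:,::-1])
E
```

```text
above t3.9 [480.6 314.4  60.2] [ 0.8 -1.   0.5] w44.1
25.0
True
touch t4.5 [479.5 314.7  23. ] [ 0.1 -0.   4.8] w43.9
True
touch28 t5.7 [479.9 314.9  24.8] [-1.2 -1.3  5.5] w28.2
 t7.1 [500.1 404.6  89.6] [-0.   0.6  0.7] w43.7
```

View pics/abv.png

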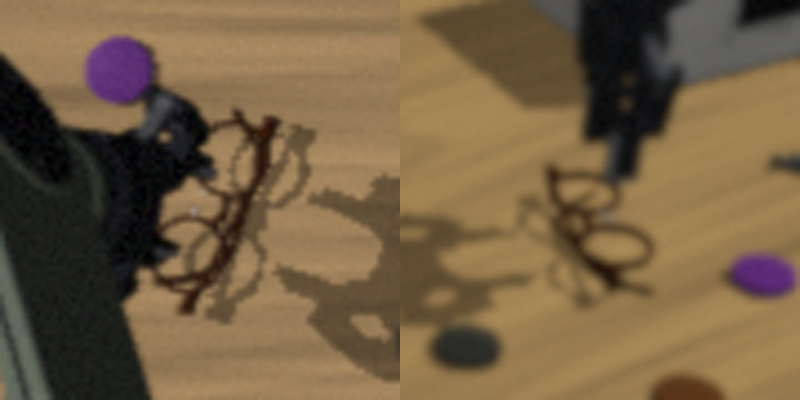

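The top and scene views put the fingertips over the two rims, within about 3 mm. At 28 mm opening the tips sit 24.8 mm below the TCP. I'll descend and grip now.

Run:
```python
from h import *
print(ctrl.move_l((500.3,405.7,37.5),vel=60,threshold=5));st("down")
ctrl.gripper_to(15,20);s=st("grip")
if 20<s["grip_width"]<33:
    ctrl.move_l((500.3,405.7,110));st("up")
    a=[]
    for n in("top","scene"):
        p,d=optics.grab_frame(n);u,v=proj(n,[(500,406,90)])[0].astype(int)
        a.append(cv2.resize(p[v-45:v+45,u-45:u+45],(400,400),interpolation=cv2.INTER_CUBIC))
    cv2.imwrite("pics/grip.png",np.hstack(a)[:,:,::-1])
```

```text
False
down t8.2 [500.7 406.   38. ] [-0.   0.1  0.2] w44.0
grip t8.5 [500.9 406.1  38.4] [-0.1  0.2  2. ] w24.6
up t9.1 [499.8 405.3 109.4] [ 0.5 -0.   0.2] w25.0
```

View pics/grip.png

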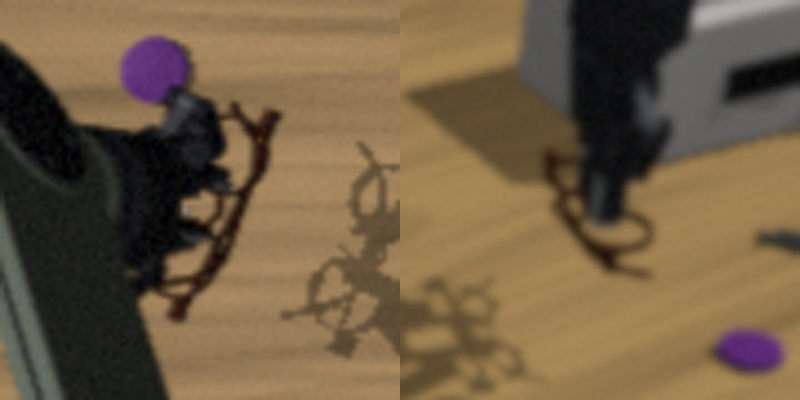

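The frame is gripped (width 25) and hangs level in both views. I'll place it in the bay.

Run:
```python
from h import *
p=tray(0,53.5);yaw=TY-np.pi
print(p)
go((*p,105),yaw);st()
ctrl.move_l((*p,55),vel=120)
a=[]
for n in("top","scene"):
    q,d=optics.grab_frame(n);u,v=proj(n,[(*p,20)])[0].astype(int)
    a.append(cv2.resize(q[v-50:v+50,u-50:u+50],(400,400),interpolation=cv2.INTER_CUBIC))
cv2.imwrite("pics/place1.png",np.hstack(a)[:,:,::-1])
st()
```

```text
[527.04697321  -8.95048211]
 t10.8 [527.3  -8.2 105. ] [ 0.1  0.2 -0.1] w24.7
 t11.4 [528.1  -8.9  56. ] [ 0.5 -0.5 -1.2] w24.8
```

View pics/place1.png

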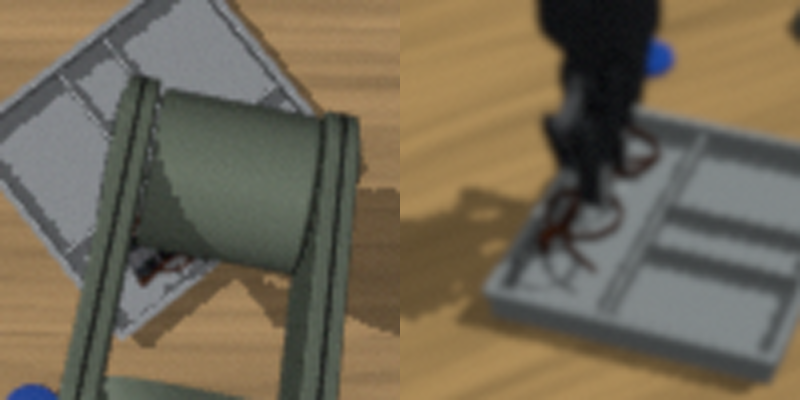

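In the scene view the frame is inside the bay, parallel to its walls. I'll lower it to contact and release.

Run:
```python
from h import *
p=tray(0,53.5)
print(ctrl.move_l((*p,39.5),vel=30,threshold=3));st("down")
ctrl.gripper_to(40);ctrl.move_l((*p,110),vel=150);st("up")
ctrl.gripper_to(62,20)
A=np.array([670.,247.5]);go((*A,80),0.0);st()
a=[]
for n,X in(("top",(*p,20)),("scene",(*p,20)),("top",(*A,20)),("scene",(*A,20))):
    q,d=optics.grab_frame(n);u,v=proj(n,[X])[0].astype(int)
    a.append(cv2.resize(q[v-38:v+38,u-38:u+38],(300,300),interpolation=cv2.INTER_CUBIC))
cv2.imwrite("pics/placed1.png",np.vstack([np.hstack(a[:2]),np.hstack(a[2:])])[:,:,::-1])
```

```text
True
down t11.9 [526.9  -9.1  41.2] [-0.3 -1.1  3.6] w25.2
up t12.8 [526.6  -8.9 109.6] [-0.4  0.9 -1.1] w39.6
 t14.3 [669.8 246.2  79.9] [-0.4 -0.7 -0.6] w61.7
```

View pics/placed1.png

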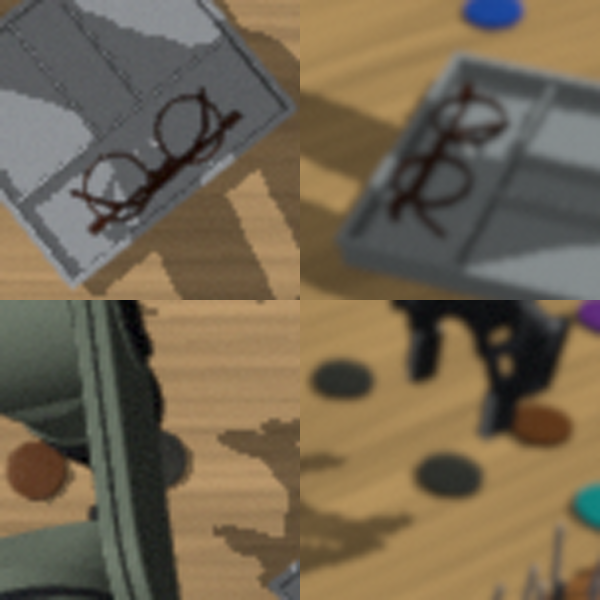

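The frame lies flat in the bay, and the jaws straddle lens a clear of the brown look-alike. I'll pick lens a and place it.

```bash
cat >> h.py <<'E'
def lens(P,yaw,x):
    P=np.array(P,float)
    go((*P,80),yaw);ctrl.gripper_to(62,20)
    print(ctrl.move_l((*P,24.5),vel=70,threshold=5));st("down")
    ctrl.gripper_to(38,25);ctrl.hold(.2);s=st("grip");zg=s["eef_pos"][2]
    if not 41<s["grip_width"]<47: return
    ctrl.move_l((*P,34),vel=40);ctrl.move_l((*P,100),vel=150)
    if abs(st("up")["grip_width"]-44)>3: return
    p=tray(x,-34.5);go((*p,100),TY-np.pi/2)
    ctrl.move_l((*p,45),vel=150);ctrl.hold(.2)
    print(ctrl.move_l((*p,zg+1.5),vel=15,threshold=2));st("set")
    ctrl.gripper_to(54,20);ctrl.move_l((*p,100),vel=120);st("off")
E
python3 - <<'E'
from h import *
lens((670,247.5),0.,60)
p=tray(60,-34.5);ctrl.move_l((*p,150))
go((549,253,150),0.)
a=[]
for n in("top","scene"):
    q,d=optics.grab_frame(n);u,v=proj(n,[(565,100,5)])[0].astype(int)
    a.append(cv2.resize(q[v-60:v+60,u-80:u+80],(400,300),interpolation=cv2.INTER_CUBIC))
cv2.imwrite("pics/lensA.png",np.hstack(a)[:,:,::-1]);st()
E
```

```text
False
down t15.9 [670.5 247.6  25. ] [ 0.4 -0.9  1.4] w61.8
grip t16.4 [670.8 247.7  25.8] [-1.1 -1.3  5.1] w41.8
up t17.4 [669.7 247.4  99.8] [-0.4  0.5  0.1] w41.7
True
set t20.0 [558.   92.9  28.8] [ 0.3 -0.5  4.7] w41.7
off t21.0 [557.6  92.9  99.5] [-0.5  0.8 -0.1] w54.2
 t22.5 [548.9 251.9 149.3] [ 0.2 -0.6 -0. ] w53.8
```

View pics/lensA.png

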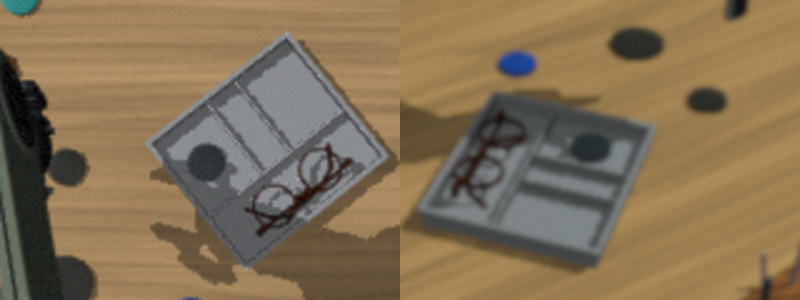

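Lens a lies flat in the +x compartment in both views. Next is lens b, with the grip slightly higher because the tips brushed the table (5 N).

```bash
sed -i 's/(\*P,24.5)/(*P,25.4)/' h.py
python3 - <<'E'
from h import *
lens((549,252.5),0.,-60)
p=tray(-60,-34.5);ctrl.move_l((*p,150))
go((542.3,-245.5,150),np.radians(96.2))
a=[]
for n,X in(("top",(565,20,5)),("scene",(565,20,5)),("top",(542,-245,14)),("scene",(542,-245,14))):
    q,d=optics.grab_frame(n);u,v=proj(n,[X])[0].astype(int)
    a.append(cv2.resize(q[v-45:v+45,u-60:u+60],(400,300),interpolation=cv2.INTER_CUBIC))
cv2.imwrite("pics/lensB.png",np.vstack([np.hstack(a[:2]),np.hstack(a[2:])])[:,:,::-1]);st()
E
```

```text
False
down t24.1 [549.4 252.6  25.7] [-0.1  0.6  0.3] w61.7
grip t24.6 [549.7 252.7  26.5] [-1.1 -0.9  6.4] w41.6
up t25.5 [548.6 252.4  99.6] [-0.5 -1.1 -0.1] w41.3
True
set t28.2 [633.   -0.7  29.6] [-0.2 -0.   4.2] w41.5
off t29.3 [632.6  -0.7  99.5] [0.4 0.2 0.5] w54.0
 t31.5 [ 542.5 -245.   149.9] [-0.5 -0.2 -0.2] w53.9
```

View pics/lensB.png

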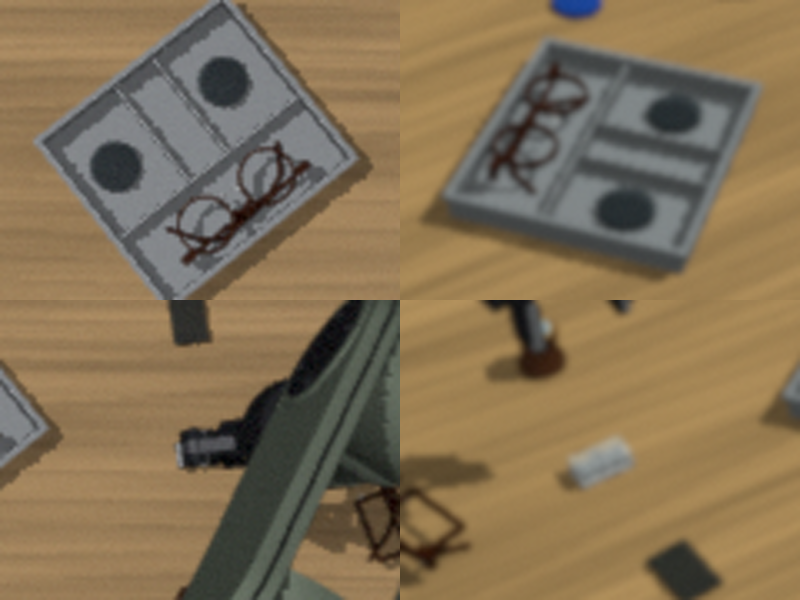

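Both lenses are flat in their compartments. The box is clear of its neighbours, so I'll grip it lengthwise; across its width the fingers would hit the dividers.

Run:
```python
from h import *
P=(542.3,-245.5)
ctrl.gripper_to(62,20);ctrl.move_l((*P,60));print(ctrl.move_l((*P,28),vel=70,threshold=5));st("down")
ctrl.gripper_to(30,25);ctrl.hold(.2);s=st("grip");zg=s["eef_pos"][2]
assert 35<s["grip_width"]<43
ctrl.move_l((*P,110),vel=120);st("up")
p=tray(0,-34.5);go((*p,110),TY-np.pi/2);ctrl.move_l((*p,52),vel=120)
a=[]
for n in("top","scene"):
    q,d=optics.grab_frame(n);u,v=proj(n,[(*p,15)])[0].astype(int)
    a.append(cv2.resize(q[v-38:v+38,u-38:u+38],(400,400),interpolation=cv2.INTER_CUBIC))
cv2.imwrite("pics/box.png",np.hstack(a)[:,:,::-1]);st();print(zg)
```

```text
False
down t33.1 [ 542.  -245.3   27.5] [ 0.5 -0.1 -0.4] w62.1
grip t33.6 [ 542.8 -245.8   28.6] [-0.2 -0.5  2.9] w39.4
up t34.4 [ 541.6 -245.1  109.2] [-0.6  0.4 -0.4] w39.5
 t36.6 [596.8  45.9  53.2] [-0.1 -0.3  0. ] w39.3
28.635000262257417
```

View pics/box.png

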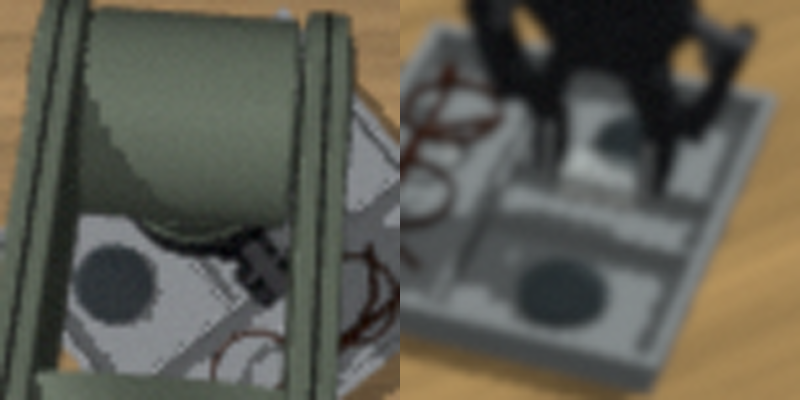

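The box is held level over the slot. In the scene view it projects into the slot once the 21 mm descent is allowed for. I'll lower it with force watch.

Run:
```python
from h import *
p=tray(0,-34.5)
print(ctrl.move_l((*p,30),vel=20,threshold=3));s=st("set")
if s["eef_pos"][2]<33.5:
    ctrl.gripper_to(52,20);ctrl.move_l((*p,120),vel=120)
    ctrl.set_joints([-1.458,.207,1.542,0,1.393,-.15]);ctrl.gripper_to(85);st("off")
    a=[]
    for n in("top","scene"):
        q,d=optics.grab_frame(n);u,v=proj(n,[(569,24,10)])[0].astype(int)
        a.append(cv2.resize(q[v-45:v+45,u-45:u+45],(400,400),interpolation=cv2.INTER_CUBIC))
    cv2.imwrite("pics/final.png",np.hstack(a)[:,:,::-1])
```

```text
True
set t37.5 [595.5  46.1  31.6] [-0.1 -0.4  4.4] w39.1
off t41.8 [ 149.8 -555.   255.8] [ 0.2 -0.6  0.2] w85.3
```

View pics/final.png

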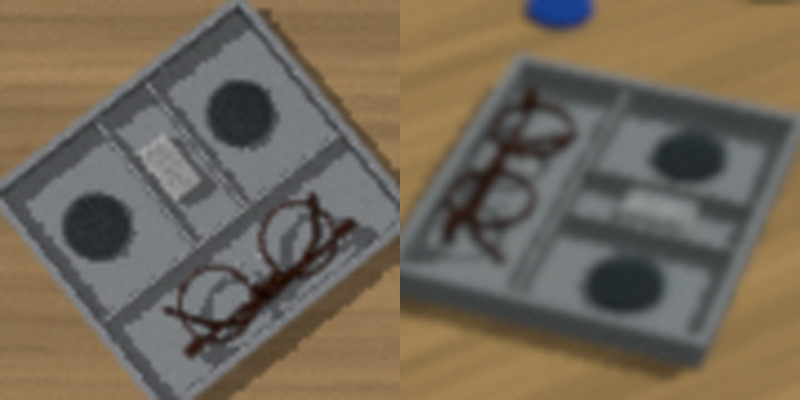

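All four items are in place and flat: frame in the bay, lenses in both compartments, box in the slot. I'm handing in.

```bash
python3 -c "
from plant import ctrl
print(ctrl.finish_job())"
```

```text
the job is handed in; nothing more can be done
None
```

The job tray is made up and handed in at about 42 s. I placed the round frame rims up in the long bay, then one grey round lens in each lens compartment, then the screw box in the narrow one.

- **Placing:** each part was lowered until it touched the tray floor (contact about 3.6–4.7 N) and then released; nothing was dropped.
- **Final views:** the last top and scene crops show all four items flat in the right compartments, with the arm back at its start pose. I did not aim at or see contact with the other objects, but those crops cover only the tray, so I made no closing check of them.
- **Discrepancies:** the two cameras disagreed by up to about 5 mm on positions, which the clearances absorbed. Grip widths on the frame and lenses read 1–2.5 mm under nominal. The fingertips brushed the table while gripping the two lenses, at about 5–6 N.

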